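# Set the dial of a small drying box, then hold its lid open at 45 degrees

### The job

Please get the drying box ready for me to load freshly oiled boxes. First, with the lid still shut, turn the dial on its control side until the dial's pointer points at the small raised marker on the rim of the scale; then raise the lid to 45 degrees from shut (its underside in line with the long tick of the quarter-round gauge) and keep holding it there, since it falls shut by itself: the program finishes while the gripper is still holding the lid at that angle. Leave the dial at that setting, and leave the loose things on the table where they are.

Things in the scene. Friction and masses are not known exactly. Their poses are not given: they have to be found in the camera images.
- dryer: The drying box, fixed to the table: 200 deep (its x) x 245 wide (its y) x 110 mm high, without lid. Origin: underside, below the middle of the plywood chamber (160 mm wide, y -80 to +80 mm); its front faces its own -x, to the robot. The grey control side with the dial is at its +y (y +80 to +165 mm) and is as high as the chamber. It stands at another place and yaw each time.
- lid (a joint): Opening angle of the lid in rad: 0 shut, grows as the front edge rises, 0.785 = 45 degrees, stop at 1.4. The lid falls shut from any angle when let go (about 0.45 kg with its handle, hinge almost without friction; 2 to 4 N upward at the handle carry it).
- lid_handle (a point): Middle of the lid's bar handle, on the axis of the bar: a round steel bar, 12 mm thick, parallel to the hinge (the dryer's y), 88 mm clear between its two 12 mm posts, and 42 mm above the lid's upper face; 165 mm in front of the hinge axis and 50 mm above the lid's underside. The lid is a wooden plate 200 x 160 x 8 mm. The round bar can turn between gripping fingers while the lid swings.
- lid_hinge (a point): Middle of the lid's hinge axis, on the far (+x of the dryer) top edge of the chamber, in the plane of the lid's underside. The axis runs along the dryer's y. Beside the lid, at its +y edge, a fixed quarter-round aluminium gauge of 65 mm radius is centred on this axis, with a tick each 15 degrees and one long tick at 45 degrees.
- dial (a joint): Angle of the dial in rad, 0 to 4.71, growing as it turns clockwise seen from above; it stays where it is left (light friction, about 0.04 N m). It starts 0.5 to 2.2 rad anticlockwise of the marker, so it has to be turned clockwise.
- dial_grip (a point): On the dial's axis, which is vertical, at the height to grip: 31 mm above the control side's top. The dial is a black disc 48 mm across and 8 mm high with an upright grip bar on it, 42 mm long, 14 mm thick, top 39 mm above the control side; pinch the bar across its thickness.
- dial_pointer (a point): Tip of the dial's pointer: a thin light nose low down at one end of the grip bar, 30 mm from the dial's axis and in line with the bar; turns with the dial.
- dial_mark (a point): The point 30 mm from the dial's axis at which the marker points: a brass nib (6 mm wide, 8 mm high, 31 to 45 mm from the axis) standing on the rim of the dial's tick scale. It is fixed, at another angle each time; the pointer is to come to this point.
- tack_tin: Open blue tin, 55 mm across, 21 mm high, origin under its centre. Leave alone.
- sanding_block: Cork sanding block 42 x 68 x 30 mm, origin under its centre. Leave alone.
- try_square: Small try square 147 x 120 x 17 mm lying flat, origin under its centre. Leave alone.

How it is judged (in metres and radians):
On the way, in this order (a step that is already met when the one before it is completed fails the run):
1. the dial's pointer stands at the marker, the lid still shut (horizontal distance between dial_pointer and dial_mark below 0.005 m and value of joint lid below 0.05 rad), for 0.4 s.
2. the gripper holds the lid open at 45 degrees (value of joint lid between 0.698 and 0.873 rad and contact force between the fingers and lid above 0.8 N), for 0.5 s.
At the end, for the whole second after the job is handed in: The gripper's fingers hold the lid still at 45 degrees (within 5 degrees), nothing else props it, the dial's pointer tip is within 5 mm of the marker's point, and the loose things are within 30 mm of where they stood (all of step 2 and velocity of joint lid between -0.05 and 0.05 rad/s and horizontal distance between dial_pointer and dial_mark below 0.005 m and contact force between lid and tack_tin below 0.1 N and contact force between lid and sanding_block below 0.1 N and contact force between lid and try_square below 0.1 N and distance of each of tack_tin, sanding_block, try_square from where it was at the start of the episode below 0.03 m); the arm keeps its last pose, push and grip.
It fails at once if a loose thing on the table was moved by more than 30 mm (distance of any of tack_tin, sanding_block, try_square from where it was at the start of the episode above 0.03 m).
It also fails if it takes over 64 s, if anything falls off the work surface, if the arm or the gripper's body presses on something with over 40 N, if the wrist force passes 120 N, or if a joint passes its speed limit or range.

### The arm

A 6-joint arm with a two-finger parallel gripper is mounted at the origin on a cart in front of the work surface, level with it; the furniture and walls round the work are solid. World frame = base frame: x ahead of the robot, y to its left, z up, the work surface at z = 0. Lengths are in mm, angles in rad, forces in N, time in s.
With the tool pointing down it reaches from about 300 to 875 mm from the base axis. Payload 6.4 kg.
Tool frame: the origin (TCP) lies on the mounting face of the last link; the fingertips stand 166 mm ahead of it and the grasp point (between the pads) lies 147 mm ahead of it; x points along the fingers, z is the direction in which the jaws open and shut, and the axes are right-handed (so a half turn about x gives the same grasp; the last joint's range is limited). The gripper opens to 88 mm and grips with 3 to 60 N. Pads are 18 mm wide; open, the fingers measure 123 mm over their backs; the gripper's body (75 mm by 187 mm) begins 45 mm behind the grasp point.
Start: joints at [-1.369, 0.181, 1.607, -0, 1.354, -0.206], TCP at [228.057, -527.857, 404.714] pointing down, gripper open.
Joint ranges: [-2.99, 2.99], [-0.89, 2.07], [0.3, 2.58], [-1.14, 4.28], [0, 2.63], [-3.12, 3.12]. Speed limits (rad/s): [2.57, 2.57, 3.01, 3.14, 3.14, 3.14].

### API

Orientations are given as a rotation vector (axis times angle).
In Python, from cell import bot gives the robot as it stands.
- The arm moves only by the tool send_rows, never from a script. Its argument "motion" is a list that holds one entry, the list of rows, each a list of 7 numbers: the shift along the tool's x, y, z in units of 150 mm (1.0 is 150 mm), then the turn, a rotation vector about the tool's x, y, z in units of 180 degrees (1.0 is 180 degrees), then the gripper's target within -1 to 1 (fully open at 1, half-way at 0, shut at -1). A call has 1 to 8 rows; each row is the pose to reach, as a shift and turn from the pose commanded when the call began, along the tool's axes at that moment, turning the shorter way round; what a row does not reach only later rows make up. A row lasts 1/8 s, in which the tool goes at most 62.5 mm and 10.7 degrees, less where a joint would pass 70% of its speed; a pose out of reach is approached as far as the arm can. A call with a number of a shift or a turn outside -1 to 1 is refused whole. A call with a gripper value outside its range is refused whole. The fingers move at their own pace and stop on an object; "force" is the grip in N (left out, the last holds). Time passes only in rows, so rows that repeat a pose let the fingers close. It gives the time, the measured TCP pose, the force and the opening at its end, in the units of the state.
- bot.get_state(): the state, without advancing time (a new reading comes with each control period).
- bot.camera(name): name is "scene" or "top"; returns the picture (480x640x3 uint8, red, green, blue); there is no depth.
- bot.get_calibration(name): a dict with "fx", "fy", "cx", "cy" (pixels), "world_from_camera" (4x4, takes a point from camera to world coordinates). Camera axes: x right, y down, z forward; pixel columns grow to the right and rows downward; lengths in mm; the calibration is good to about 2 mm. A picture is of the moment at which its call begins. get_calibration takes no time and is no camera call.
- bot.close_job(): hands the job in, once; it reports no verdict.
Trained networks look in the newest picture that a camera, given by its name, has taken for a name from the list of things; names that differ only in an ending like _2 or _b are one class to them, and where a whole thing is asked for, a point or a joint stands for the part that bears it (a point fixed in the world has none). Each returns a list of dicts, best first, with "conf" (0 to 1); they miss things now and then, are a little off and sometimes report something else, mostly with a low value. They report only what shows in the picture. A call takes as long as a camera call.
- bot.boxes_of(thing, camera): "pixel" ([column, row] in pixels, amid what is visible of it).
- bot.silhouettes(thing, camera): "pixels" (480x640 bool, what is visible of it) and "pixel" ([column, row] in pixels, amid what is visible of it).
The state is a dict: "time": time; "joint_pos": joint angles; "dq": joint speeds; "effort": joint torques, N m; "position": TCP position; "ee_rot": TCP orientation; "force": force on the tool from outside, world axes, zero at the start; "moment": the same for the moment, N m; "finger_gap": opening from 0.0 (shut) to 1.0 (fully open).
Only numpy, scipy, OpenCV 4.12 (cv2) and the standard library are available. Lean on these libraries where they do the work, as an engineer would, in place of code of your own. Each camera call takes 0.05 s, during which the arm holds its last target.

## Working session

There is one attempt and no reset: what is moved stays moved. The work goes in short steps, Python scripts to look and compute and a tool call to move; the robot and the scene stay as the last step left them, time stands still between calls to the robot, and variables do not carry over. Pictures are saved under pics/ and viewed, and the job is handed in when it is done.

Besides the shell and the picture viewer there is one more tool, called after "Emit:" in YAML: its name, and indented under it one key for each argument. send_rows: Moves the arm, as the interface text tells. Its arguments: {"type":"object","properties":{"motion":{"type":"array"},"force":{"type":"number"}},"required":["motion"]}

```bash
ls; mkdir -p pics; python3 - <<'E'
from cell import bot
import cv2
s=bot.get_state(); print(s)
for n in ("scene","top"):
    im=bot.camera(n); cv2.imwrite(f"pics/{n}0.png",im[:,:,::-1]); 
    c=bot.get_calibration(n); print(n,c)
    for t in ("dryer","lid_handle","lid_hinge","dial_grip","dial_pointer","dial_mark","tack_tin","sanding_block","try_square"):
        print(t,[(d["conf"],d["pixel"]) for d in bot.boxes_of(t,n)])
E
```

```text
pics
{'time': 0.0, 'joint_pos': array([-1.36927377e+00,  1.81532948e-01,  1.60793835e+00, -1.40467058e-05,
        1.35378603e+00, -2.06275423e-01]), 'dq': array([-0.00171853, -0.00072414,  0.00026364, -0.00038419, -0.00099085,
       -0.00064653]), 'effort': array([-7.84248405e-04, -4.33875203e+01, -3.41849148e+01,  7.01375934e-02,
        3.86493502e-02, -1.38828163e-04]), 'position': array([ 228.01864603, -527.60556437,  403.84811185]), 'ee_rot': array([ 0.90489865,  1.37617664, -0.90297283]), 'force': array([-0.61220545, -0.55820682, -0.92276116]), 'moment': array([ 0.022397  , -0.03935695, -0.05095336]), 'finger_gap': 1.0016817586873237}
scene {'fx': 517.1122024416374, 'fy': 517.1122024416374, 'cx': 312.029934167872, 'cy': 236.65474273062205, 'world_from_camera': array([[ 8.69436391e-01, -2.13559278e-01,  4.45502859e-01,
        -1.61093173e+02],
       [-4.93756290e-01, -3.44790867e-01,  7.98325738e-01,
        -1.31641807e+03],
       [-1.68845510e-02, -9.14063287e-01, -4.05219964e-01,
         7.14233016e+02],
       [ 0.00000000e+00,  0.00000000e+00,  0.00000000e+00,
       
[... 458 characters left out ...]
_from_camera': array([[-1.40614305e-02, -9.97880063e-01,  6.35425500e-02,
         3.96842153e+02],
       [-9.99891272e-01,  1.37506366e-02, -5.32581003e-03,
        -1.13028798e+02],
       [ 4.44076914e-03, -6.36105296e-02, -9.97964919e-01,
         1.36849579e+03],
       [ 0.00000000e+00,  0.00000000e+00,  0.00000000e+00,
         1.00000000e+00]])}
dryer [(0.93, [372.9, 222.0])]
lid_handle [(0.61, [391.2, 220.0])]
lid_hinge [(0.84, [375.3, 220.0])]
dial_grip [(0.69, [338.2, 245.5]), (0.6, [373.6, 219.6])]
dial_pointer [(0.61, [340.8, 239.9])]
dial_mark []
tack_tin [(0.95, [276.3, 284.2])]
sanding_block [(0.88, [455.6, 305.3])]
try_square [(0.62, [197.6, 281.7]), (0.48, [456.9, 304.5])]
```

```bash
python3 - <<'E'
import cv2
im=cv2.imread("pics/top0.png"); cv2.imwrite("pics/topc.png",cv2.resize(im[150:300,270:470],None,fx=4,fy=4,interpolation=cv2.INTER_CUBIC))
E
```

```text
(no output)
```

View pics/top0.png

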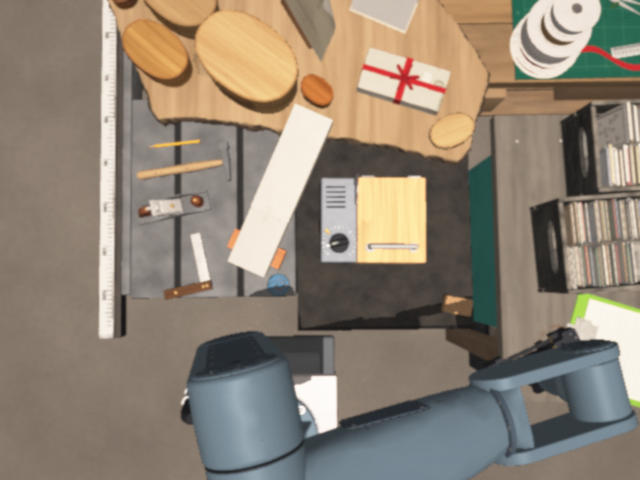

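View pics/scene0.png

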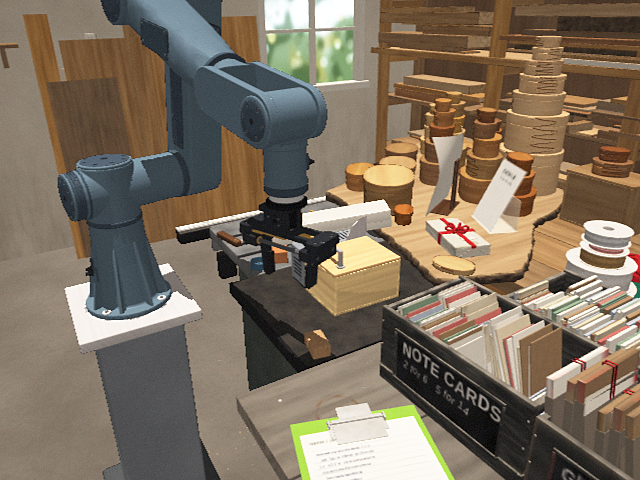

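View pics/topc.png

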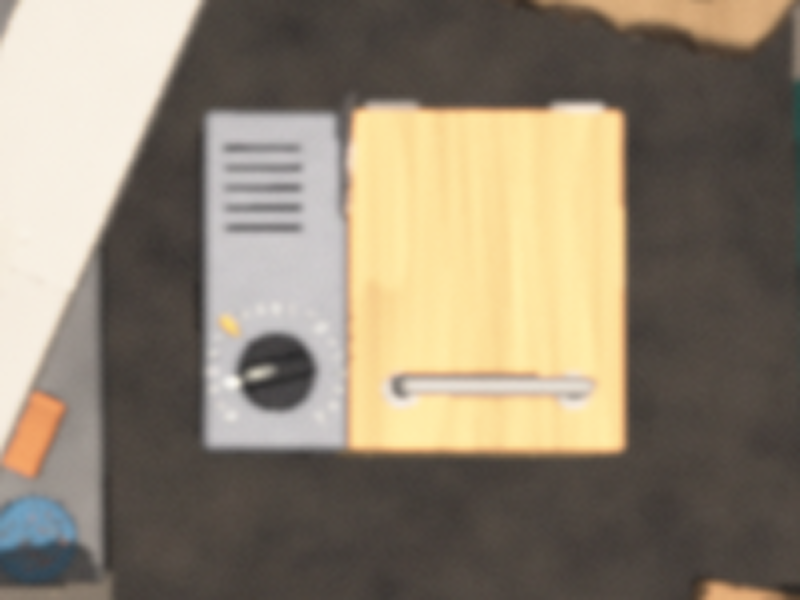

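The overhead view shows the dryer nearly square to the base. The dial is at about (339,243), its pointer points left and slightly down, and the brass nib is at (327,231). The handle bar spans about (370,246) to (417,246). Next I'll measure these.

```bash
cat > h.py <<'E'
import numpy as np, cv2
from cell import bot
from scipy.spatial.transform import Rotation as R
def ray(n,px,z):
    c=bot.get_calibration(n);T=c["world_from_camera"]
    d=T[:3,:3]@np.array([(px[0]-c["cx"])/c["fx"],(px[1]-c["cy"])/c["fy"],1.])
    o=T[:3,3]; return o+d*(z-o[2])/d[2]
def proj(n,P):
    c=bot.get_calibration(n);T=c["world_from_camera"]
    q=T[:3,:3].T@(np.asarray(P,float)-T[:3,3]); return np.array([c["fx"]*q[0]/q[2]+c["cx"],c["fy"]*q[1]/q[2]+c["cy"]])
def crop(p,s=4): # crop pixel -> image (centre-aligned resize)
    return ((p[0]+.5)/s-.5+270,(p[1]+.5)/s-.5+150)
E
python3 - <<'E'
from h import *
from scipy.optimize import least_squares
im=cv2.imread("pics/top0.png")
obs=[((205,110),(100,165,110)),((205,449),(-100,165,110)),((347,449),(-100,81,110)),
 ((626,108),(100,-80,118)),((626,453),(-100,-80,118)),((352,453),(-100,80,118)),((352,108),(100,80,118))]
def w(p,q): 
    c,s=np.cos(p[2]),np.sin(p[2]); return np.array([p[0]+c*q[0]-s*q[1],p[1]+s*q[0]+c*q[1],q[2]])
f=lambda p:np.concatenate([proj("top",w(p,q))-crop(o) for o,q in obs])
r=least_squares(f,[450,-200,0]);p=r.x;print(p,np.round(r.fun,2))
def local(P): 
    c,s=np.cos(p[2]),np.sin(p[2]);d=P[:2]-p[:2];return np.array([c*d[0]+s*d[1],-s*d[0]+c*d[1]])
d=ray("top",crop((277,372)),120);print("dial",d,local(d))
d2=ray("top",crop((213,0)),110)
# handle predicted vs seen
h=w(p,(100-165,0,160));print("handle",h,"proj",proj("top",h)); 
for e in [(390,386),(595,386)]: g=ray("top",crop(e),160);print(g,local(g))
m=ray("top",crop((229,325)),118); t=ray("top",crop((235,382)),120); print("mark",m,"tip",t)
for n,q in (("mark",m),("tip",t)):
    v=q-d; print(n,np.hypot(v[0],v[1]),np.degrees(np.arctan2(v[1],v[0])))
x0,y0=318,220
cv2.imwrite("pics/dial.png",cv2.resize(im[y0:y0+1] if 0 else im[220:266,314:360],None,fx=13,fy=13,interpolation=cv2.INTER_CUBIC))
E
```

```text
[ 5.28004647e+02 -2.92785958e+02 -2.01478317e-02] [ 0.56  0.24  0.07 -0.07  0.38  0.15 -0.67  0.82 -0.1  -0.51 -0.18 -0.94
 -0.06  0.36]
dial [ 475.20672128 -168.15221145  120.        ] [-55.29813961 123.54475878]
handle [ 463.01783938 -291.47643727  160.        ] proj [394.33365475 246.14073418]
[ 463.90206724 -230.02755073  160.        ] [-65.35392967  61.45422889]
[ 462.30322724 -345.79681119  160.        ] [-64.6201034  -54.32374593]
mark [ 503.25540233 -140.6236049   118.        ] tip [ 469.7045449  -143.57315471  120.        ]
mark 39.300797537655214 44.46386004233896
tip 25.18737729722856 102.61799590558734
```

View pics/dial.png

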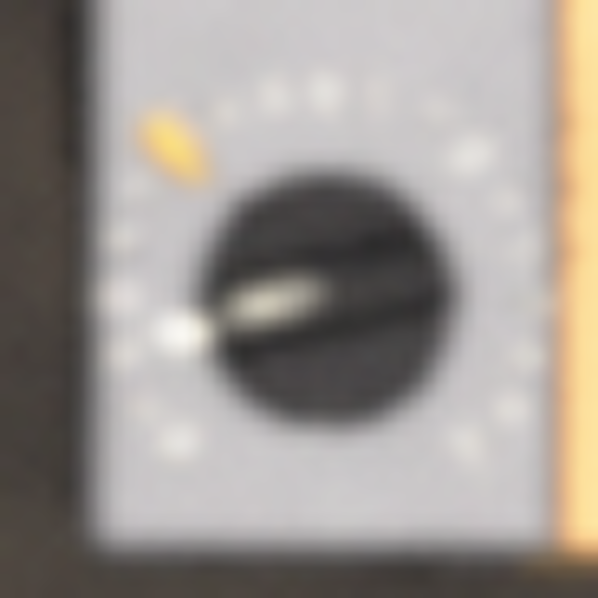

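```bash
python3 - <<'E'
from h import *
im=cv2.imread("pics/top0.png")
s=bot.get_state(); M=R.from_rotvec(s["ee_rot"]).as_matrix();print(M.round(3))
p=[528,-292.8,-.02]
c,sn=np.cos(p[2]),np.sin(p[2])
w=lambda q:np.array([p[0]+c*q[0]-sn*q[1],p[1]+sn*q[0]+c*q[1],q[2]])
cr=lambda u,v:((u+.5)/13-.5+314,(v+.5)/13-.5+220)
d=ray("top",cr(330,298),117);print("disc centre",d,"model",w((-55,122.5,0)))
for nm,px,z in [("tip",(182,332),113),("barend_nose",(182,332),118),("nib",(175,148),116),("nibin",(203,180),118),("nibout",(145,112),118)]:
    q=ray("top",cr(*px),z); v=q-d;print(nm,q.round(1),np.hypot(v[0],v[1]).round(1),np.degrees(np.arctan2(v[1],v[0])).round(1))
# bar axis direction: strip of bar from (218,310) to (440,270)
a=ray("top",cr(215,318),149);b=ray("top",cr(445,265),149);print(np.degrees(np.arctan2(*(a-b)[[1,0]])))
# colour-based centroid of nib
hsv=cv2.cvtColor(im,cv2.COLOR_BGR2HSV)[220:266,314:345];m=(hsv[...,1]>70)&(hsv[...,2]>120)&(hsv[...,0]>12)&(hsv[...,0]<32)
ys,xs=np.nonzero(m);print(len(xs),xs.mean()+314,ys.mean()+220)
q=ray("top",(xs.mean()+314,ys.mean()+220),116);v=q-d;print(q,np.hypot(*v[:2]),np.degrees(np.arctan2(v[1],v[0])))
for P in [(475,-168)]:pass
E
```

```text
[[-0.     0.918  0.397]
 [ 0.     0.397 -0.918]
 [-1.    -0.    -0.   ]]
disc centre [ 475.77636455 -168.40340983  117.        ] model [ 475.4608363  -169.22457252    0.        ]
tip [ 470.3 -141.8  113. ] 27.2 101.7
barend_nose [ 470.  -141.7  118. ] 27.4 102.3
nib [ 503.3 -141.   116. ] 38.9 44.9
nibin [ 497.3 -145.9  118. ] 31.2 46.3
nibout [ 509.7 -135.6  118. ] 47.2 44.0
102.20301631956396
17 326.88235294117646 230.88235294117646
[ 503.40807658 -140.68470483  116.        ] 39.13870356064216 45.090050378889096
```

Emit:
send_rows:
  motion:
    - [[0,0.1,-0.06,-0.02,0,0,0],[0,0.25,-0.15,-0.07,0,0,0],[0,0.4,-0.25,-0.12,0,0,0],[0,0.55,-0.35,-0.17,0,0,0],[0,0.7,-0.45,-0.22,0,0,0],[0,0.8,-0.52,-0.27,0,0,0],[0,0.9,-0.58,-0.32,0,0,0],[0,1.0,-0.64,-0.37,0,0,0]]

```text
time: 2.0
position: [328.0, -379.7, 404.8]
ee_rot: [-0.004, 1.571, 0.003]
force: [-0.3, 0.6, 0.2]
finger_gap: 0.499
```

```bash
cat >> h.py <<'E'
def plan(gp,yaw_deg,tilt=0):
    """numbers to bring grasp point to gp (world), jaw yaw (deg), tilt about world -? : units relative to the current tool"""
    s=bot.get_state();M=R.from_rotvec(s["ee_rot"])
    y=np.radians(yaw_deg)
    z=np.array([np.cos(y),np.sin(y),0]);x=np.array([0,0,-1.]);yy=np.cross(z,x)
    T=R.from_matrix(np.column_stack([x,yy,z]))
    if tilt: T=R.from_rotvec(np.radians(tilt)*yy)*T
    tcp=np.array(gp)-147*T.as_matrix()[:,0]
    cur=s["position"]
    print("t",s["time"],"gp now",(cur+147*M.as_matrix()[:,0]).round(1),"jaw yaw",np.degrees(np.arctan2(*M.as_matrix()[[1,0],2])).round(2),"q",s["joint_pos"].round(2),"F",s["force"].round(1),"gap",round(s["finger_gap"],3))
    print("shift",(M.inv().apply(tcp-cur)/150).round(4),"turn",((M.inv()*T).as_rotvec()/np.pi).round(4))
E
python3 -c "
from h import *
plan((475.6,-168.6,200),12)"
```

```text
t 2.0 gp now [ 328.  -379.7  257.8] jaw yaw 0.26 q [-1.1   0.01  1.79  0.    1.34 -1.1 ] F [-0.3  0.6  0.2] gap 0.499
shift [0.3854 1.4028 0.9903] turn [-0.0652  0.      0.0001]
```

Emit:
send_rows:
  motion:
    - [[0.05,0.2,0.15,-0.02,0,0,0],[0.1,0.4,0.3,-0.04,0,0,0],[0.15,0.6,0.45,-0.065,0,0,0],[0.2,0.8,0.6,-0.065,0,0,0],[0.25,0.95,0.75,-0.065,0,0,0],[0.25,1.0,0.85,-0.065,0,0,0]]

```text
time: 2.75
position: [456.0, -229.1, 366.8]
ee_rot: [-0.161, 1.566, 0.162]
force: [0.7, -0.4, 0.5]
finger_gap: 0.505
```

```bash
python3 -c "
from h import *
plan((475.6,-168.8,190),12)"
```

```text
t 2.75 gp now [ 455.8 -229.   219.8] jaw yaw 11.76 q [-0.7   0.07  1.81  0.    1.26 -0.9 ] F [ 0.7 -0.4  0.5] gap 0.505
shift [0.1988 0.3667 0.2103] turn [-0.0013 -0.0002 -0.0003]
```

Emit:
send_rows:
  motion:
    - [[0.05,0.15,0.1,0,0,0,0],[0.1,0.3,0.18,0,0,0,0],[0.17,0.367,0.21,-0.001,0,0,0],[0.2,0.367,0.21,-0.001,0,0,0],[0.2,0.367,0.21,-0.001,0,0,0],[0.2,0.367,0.21,-0.001,0,0,0]]

```text
time: 3.5
position: [475.0, -170.9, 337.5]
ee_rot: [-0.162, 1.564, 0.161]
force: [-0.1, -0.9, -0.8]
finger_gap: 0.499
```

```bash
python3 - <<'E'
from h import *
plan((475.6,-168.8,143),12)
for n in ("scene","top"):
    cv2.imwrite(f"pics/{n}1.png",bot.camera(n)[:,:,::-1])
a=cv2.imread("pics/top1.png")[170:300,270:430];b=cv2.imread("pics/scene1.png")[180:330,240:420]
cv2.imwrite("pics/c1.png",cv2.resize(a,(640,520),interpolation=2));cv2.imwrite("pics/c1s.png",cv2.resize(b,(720,600),interpolation=2))
E
```

```text
t 3.5 gp now [ 475.  -171.   190.5] jaw yaw 11.78 q [-0.58  0.1   1.85 -0.    1.2  -0.79] F [-0.1 -0.9 -0.8] gap 0.499
shift [0.3169 0.013  0.0069] turn [-0.0012  0.0001  0.0002]
```

View pics/c1.png

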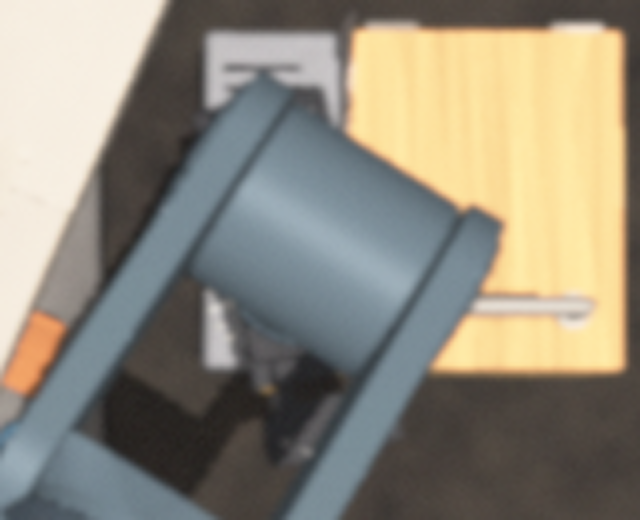

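View pics/c1s.png

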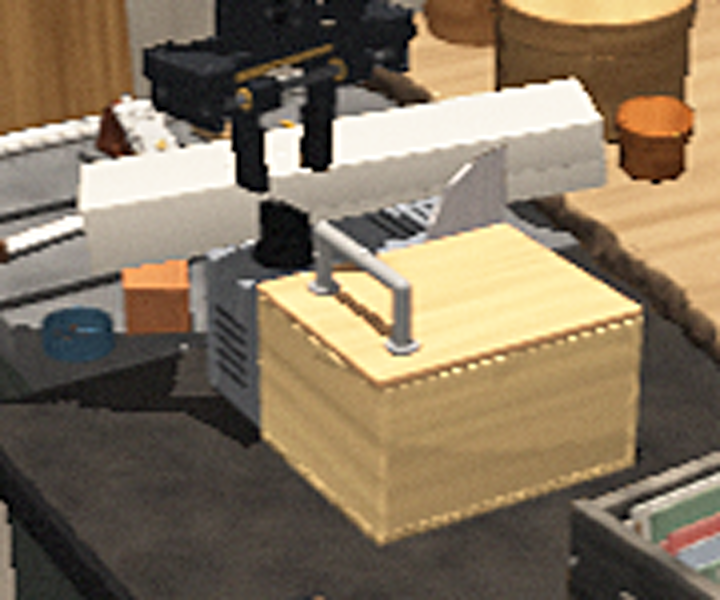

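The scene view shows the fingers straddling the dial's grip bar, so I'll descend and pinch.

Emit:
send_rows:
  motion:
    - [[0.1,0.013,0.005,0,0,0,0],[0.2,0.013,0.005,0,0,0,0],[0.27,0.013,0.005,0,0,0,0],[0.31,0.013,0.005,0,0,0,0],[0.31,0.013,0.005,0,0,0,0]]
  force: 15

```text
time: 4.22
position: [475.2, -167.9, 290.1]
ee_rot: [-0.162, 1.566, 0.163]
force: [0.5, -1.4, -0.2]
finger_gap: 0.503
```

Emit:
send_rows:
  motion:
    - [[0,0,0,0,0,0,-0.7],[0,0,0,0,0,0,-0.9],[0,0,0,0,0,0,-0.9],[0,0,0,0,0,0,-0.9],[0,0,0,0,0,0,-0.9]]
  force: 15

```text
time: 4.85
position: [476.3, -167.9, 291.2]
ee_rot: [-0.163, 1.561, 0.161]
force: [7.2, 1.3, -3.8]
finger_gap: 0.156
```

```bash
python3 -c "
from h import *
plan((475.6,-168.8,143),-45)"
```

```text
t 4.85 gp now [ 476.9 -168.   144.2] jaw yaw 11.83 q [-0.57  0.16  1.88  0.    1.1  -0.78] F [ 7.2  1.3 -3.8] gap 0.156
shift [ 0.0081 -0.0049 -0.0059] turn [ 3.157e-01  1.300e-03 -2.000e-04]
```

Emit:
send_rows:
  motion:
    - [[0,0,0.006,0.045,0,0,-0.9],[0,0,0.008,0.09,0,0,-0.9],[0,0,0.008,0.135,0,0,-0.9],[0,0,0.008,0.18,0,0,-0.9],[0,0,0.008,0.225,0,0,-0.9],[0,0,0.008,0.27,0,0,-0.9],[0,0,0.008,0.316,0,0,-0.9],[0,0,0.008,0.316,0,0,-0.9]]

```text
time: 5.85
position: [476.4, -167.7, 291.2]
ee_rot: [0.613, 1.483, -0.614]
force: [-3.4, 1.1, 6.2]
finger_gap: 0.16
```

Emit:
send_rows:
  motion:
    - [[0,0,0,0,0,0,-0.9],[0,0,0,0,0,0,-0.9]]

```text
time: 6.1
position: [476.4, -167.7, 291.2]
ee_rot: [0.611, 1.483, -0.612]
force: [-2.9, 0.9, 6.2]
finger_gap: 0.159
```

```bash
python3 -c "
from h import *
plan((475.6,-168.8,143),-45)"
```

```text
t 6.1 gp now [ 476.3 -167.7  144.2] jaw yaw -44.82 q [-0.57  0.16  1.88 -0.    1.1   0.21] F [-2.9  0.9  6.2] gap 0.159
shift [ 0.0077 -0.009   0.0014] turn [ 0.001  -0.0001  0.0001]
```

Emit:
send_rows:
  motion:
    - [[0,0,0,0,0,0,-0.3],[0,0,0,0,0,0,0],[0,0,0,0,0,0,0],[-0.15,0,0,0,0,0,0],[-0.35,0,0,0,0,0,0],[-0.5,0,0,0,0,0,0],[-0.5,0,0,0,0,0,0]]

```text
time: 6.98
position: [477.1, -168.0, 367.4]
ee_rot: [0.613, 1.478, -0.614]
force: [0.0, 0.9, 0.3]
finger_gap: 0.5
```

```bash
python3 -c "
from h import *
plan((463,-291.5,220),-1.15)"
```

```text
t 6.975 gp now [ 477.5 -168.4  220.4] jaw yaw -45.01 q [-0.57  0.06  1.82  0.    1.26  0.21] F [0.  0.9 0.3] gap 0.5
shift [ 0.0038 -0.6481  0.5159] turn [-2.437e-01  1.300e-03  2.000e-04]
```

Emit:
send_rows:
  motion:
    - [[0,-0.13,0.1,-0.04,0,0,0],[0,-0.3,0.24,-0.09,0,0,0],[0,-0.48,0.38,-0.14,0,0,0],[0,-0.6,0.48,-0.19,0,0,0],[0,-0.648,0.516,-0.243,0,0,0],[0,-0.648,0.516,-0.243,0,0,0],[0,-0.648,0.516,-0.243,0,0,0]]

```text
time: 7.85
position: [462.3, -290.7, 364.8]
ee_rot: [0.021, 1.572, -0.019]
force: [-1.1, -0.2, 0.3]
finger_gap: 0.502
```

```bash
python3 - <<'E'
from h import *
plan((463,-291.5,160),-1.15)
for n in ("scene","top"):
    cv2.imwrite(f"pics/{n}2.png",bot.camera(n)[:,:,::-1])
a=cv2.imread("pics/top2.png")[170:300,270:430];b=cv2.imread("pics/scene2.png")[180:330,240:420]
cv2.imwrite("pics/c2.png",cv2.resize(a,(640,520),interpolation=2));cv2.imwrite("pics/c2s.png",cv2.resize(b,(720,600),interpolation=2))
E
```

```text
t 7.85 gp now [ 462.2 -290.5  217.8] jaw yaw -1.47 q [-0.78  0.16  1.72  0.    1.27 -0.75] F [-1.1 -0.2  0.3] gap 0.502
shift [ 0.3852 -0.0058  0.0051] turn [-0.0018 -0.0003 -0.0004]
```

View pics/c2.png

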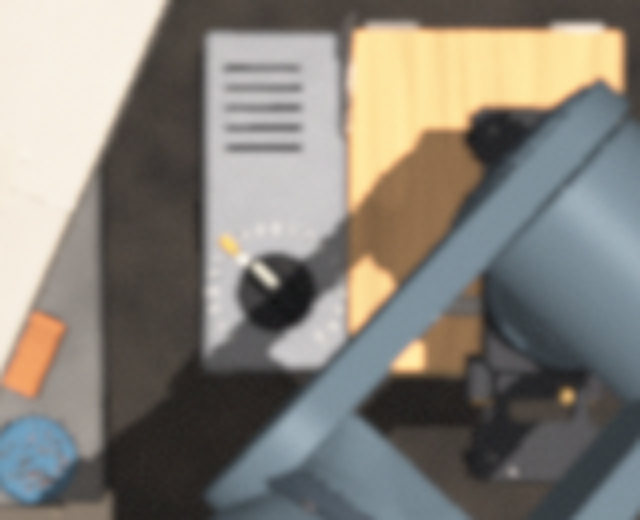

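View pics/c2s.png

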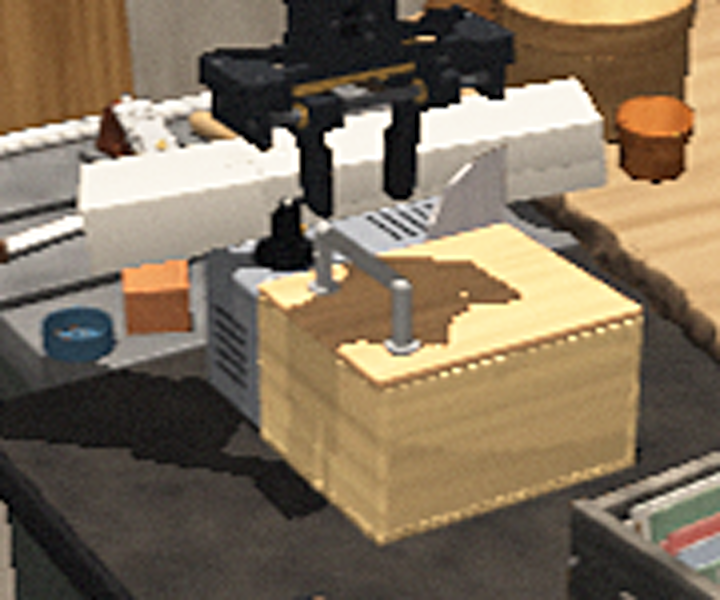

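```bash
python3 - <<'E'
import cv2
im=cv2.imread("pics/top2.png")
cv2.imwrite("pics/dial2.png",cv2.resize(im[220:266,314:360],None,fx=13,fy=13,interpolation=cv2.INTER_CUBIC))
E
```

```text
(no output)
```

View pics/dial2.png

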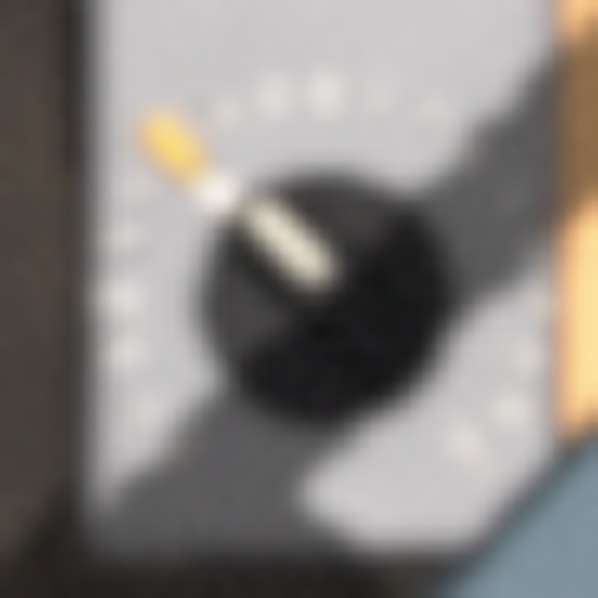

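The pointer tip at crop (215,188) sits against the nib at (203,178) and lines up with it, so the dial is set. Next I'll grip the handle.

Emit:
send_rows:
  motion:
    - [[0.1,0,0.003,0,0,0,0],[0.2,0,0.005,0,0,0,0],[0.3,0,0.005,0,0,0,0],[0.37,0,0.005,0,0,0,0],[0.385,0,0.005,0,0,0,0],[0.385,0,0.005,0,0,0,0]]

```text
time: 8.7
position: [463.2, -291.3, 308.0]
ee_rot: [0.018, 1.571, -0.018]
force: [0.4, -0.0, -0.4]
finger_gap: 0.499
```

Emit:
send_rows:
  motion:
    - [[0,0,0,0,0,0,-0.7],[0,0,0,0,0,0,-1],[0,0,0,0,0,0,-1],[0,0,0,0,0,0,-1],[0,0,0,0,0,0,-1]]
  force: 25

```text
time: 9.32
position: [463.9, -291.2, 308.4]
ee_rot: [0.017, 1.568, -0.018]
force: [4.9, -0.1, -2.4]
finger_gap: 0.123
```

```bash
python3 - <<'E'
from h import *
plan((463,-291.5,160),-1.15)
s=bot.get_state();M=R.from_rotvec(s["ee_rot"]).as_matrix();
for k in range(5,50,5):
    t=np.radians(k);dx=165-165*np.cos(t)+50*np.sin(t);dz=165*np.sin(t)+50*np.cos(t)-50
    print(k,(-dz/150).round(3),(dx/150).round(3))
im=bot.camera("scene")[:,:,::-1];cv2.imwrite("pics/c3s.png",cv2.resize(im[180:330,240:420],(720,600),interpolation=2))
E
```

```text
t 9.325 gp now [ 464.3 -291.3  161.4] jaw yaw -1.3 q [-0.78  0.23  1.76  0.    1.15 -0.76] F [ 4.9 -0.1 -2.4] gap 0.123
shift [ 0.009  -0.0021 -0.0062] turn [-0.0008  0.0009  0.0002]
5 -0.095 0.033
10 -0.186 0.075
15 -0.273 0.124
20 -0.356 0.18
25 -0.434 0.244
30 -0.505 0.314
35 -0.571 0.39
40 -0.629 0.472
45 -0.68 0.558
```

View pics/c3s.png

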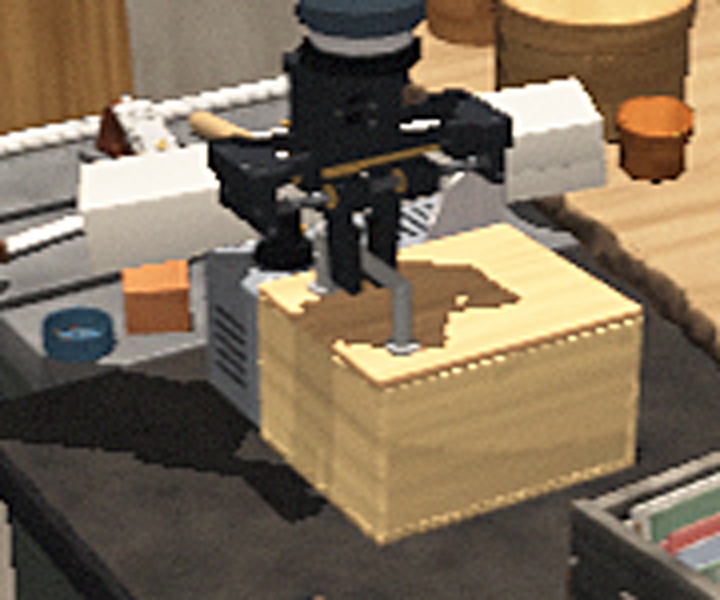

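Emit:
send_rows:
  motion:
    - [[-0.03,0,0.018,0,0,0,-1],[-0.095,0,0.04,0,0,0,-1],[-0.14,0,0.06,0,0,0,-1],[-0.186,0,0.082,0,0,0,-1],[-0.23,0,0.105,0,0,0,-1],[-0.273,0,0.131,0,0,0,-1],[-0.315,0,0.158,0,0,0,-1],[-0.356,0,0.187,0,0,0,-1]]

```text
time: 10.38
position: [492.0, -291.8, 361.3]
ee_rot: [0.018, 1.569, -0.018]
force: [10.9, -4.2, -12.7]
finger_gap: 0.114
```

```bash
python3 - <<'E'
from h import *
plan((463+84+.5,-293,160+102),-1.2)
im=bot.camera("scene")[:,:,::-1];cv2.imwrite("pics/c4s.png",cv2.resize(im[150:300,240:420],(720,600),interpolation=2))
E
```

```text
t 10.375 gp now [ 492.3 -291.8  214.3] jaw yaw -1.3 q [-0.74  0.22  1.66  0.    1.27 -0.72] F [ 10.9  -4.2 -12.7] gap 0.114
shift [-3.172e-01  2.000e-04  3.708e-01] turn [-0.0005  0.0006  0.0001]
```

View pics/c4s.png

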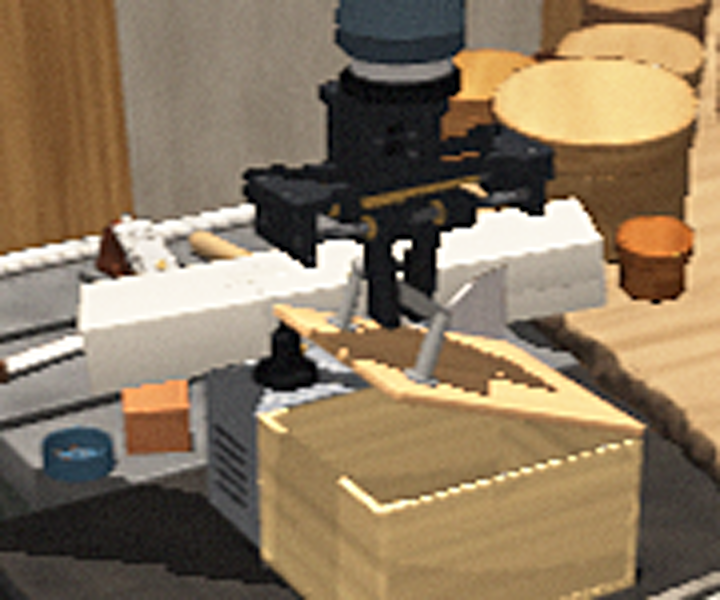

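The lid is at roughly 20°. I'll add a small inward correction and continue to 45°.

Emit:
send_rows:
  motion:
    - [[-0.033,0,0.04,0,0,0,-1],[-0.072,0,0.073,0,0,0,-1],[-0.109,0,0.107,0,0,0,-1],[-0.143,0,0.142,0,0,0,-1],[-0.177,0,0.178,0,0,0,-1],[-0.209,0,0.217,0,0,0,-1],[-0.238,0,0.257,0,0,0,-1],[-0.265,0,0.298,0,0,0,-1]]

```text
time: 11.42
position: [536.3, -292.8, 399.8]
ee_rot: [0.018, 1.571, -0.017]
force: [4.4, -5.3, -15.1]
finger_gap: 0.105
```

Emit:
send_rows:
  motion:
    - [[-0.014,0,0.022,0,0,0,-1],[-0.028,0,0.045,0,0,0,-1],[-0.04,0,0.066,0,0,0,-1],[-0.05,0,0.088,0,0,0,-1],[-0.05,0,0.088,0,0,0,-1],[-0.05,0,0.088,0,0,0,-1]]

```text
time: 12.18
position: [549.2, -293.2, 406.7]
ee_rot: [0.019, 1.572, -0.017]
force: [4.8, -5.5, -14.0]
finger_gap: 0.107
```

```bash
python3 - <<'E'
from h import *
plan((463+84+.5,-293,160+102),-1.2)
for n in ("scene","top"):
    im=bot.camera(n)[:,:,::-1];cv2.imwrite(f"pics/{n}5.png",im)
b=cv2.imread("pics/scene5.png");cv2.imwrite("pics/c5s.png",cv2.resize(b[150:300,240:420],(720,600),interpolation=2))
E
```

```text
t 12.175 gp now [ 548.9 -293.   259.7] jaw yaw -1.3 q [-0.68  0.28  1.48 -0.    1.38 -0.66] F [  4.8  -5.5 -14. ] gap 0.107
shift [-0.015   0.0008 -0.0113] turn [-0.0006 -0.0006 -0.0004]
```

View pics/c5s.png

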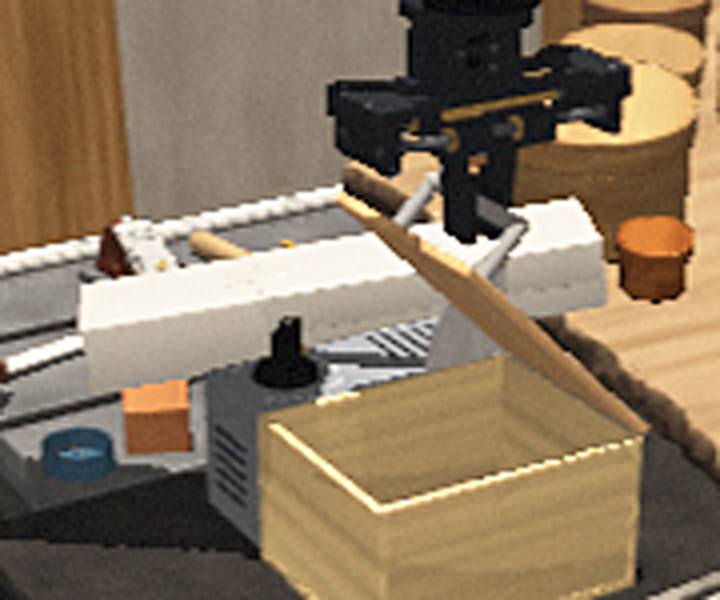

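View pics/top5.png

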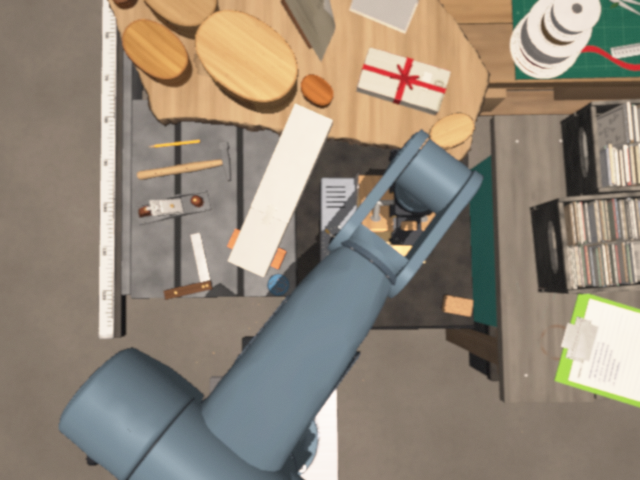

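```bash
python3 - <<'E'
from h import *
p=[528,-292.8,-.02];c,sn=np.cos(p[2]),np.sin(p[2])
w=lambda x,y,z:np.array([p[0]+c*x-sn*y,p[1]+sn*x+c*y,z])
b=cv2.imread("pics/scene5.png");big=cv2.resize(b[180:280,310:410],None,fx=6,fy=6,interpolation=cv2.INTER_CUBIC)
def L(u,y,n,t): return w(100-u*np.cos(t)+n*np.sin(t),y,110+u*np.sin(t)+n*np.cos(t))
for k,col in ((40,(0,0,255)),(45,(0,255,0)),(50,(255,0,0))):
    t=np.radians(k)
    P=[(proj("scene",L(u,y,n,t))-(310,180)+.5)*6 for u,y,n in((0,-80,0),(200,-80,0),(200,80,0))]
    cv2.polylines(big,[np.int32(P)],False,col,1)
cv2.imwrite("pics/fit5.png",big)
E
```

```text
(no output)
```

View pics/fit5.png

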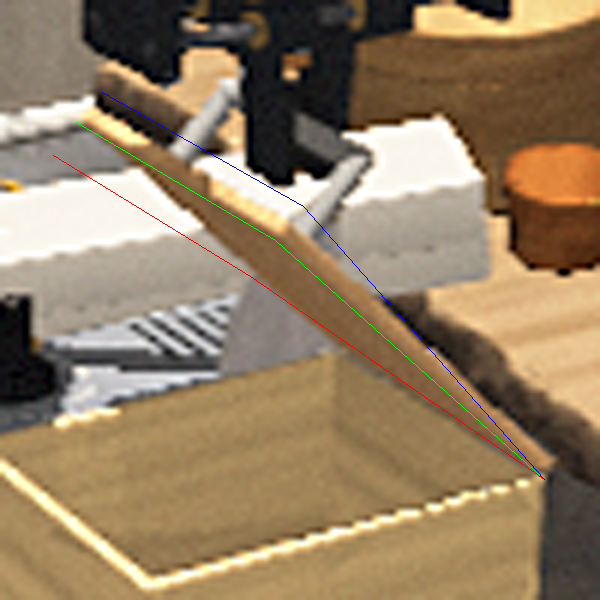

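The projected 45° outline (green) follows the lid's underside edge, from (80,124) to (272,238) in the crop. I'll ease the radial preload slightly, let it settle and check that it's still.

Emit:
send_rows:
  motion:
    - [[0.003,0,0.002,0,0,0,-1],[0.005,0,0.003,0,0,0,-1],[0.005,0,0.003,0,0,0,-1],[0.005,0,0.003,0,0,0,-1],[0.005,0,0.003,0,0,0,-1],[0.005,0,0.003,0,0,0,-1],[0.005,0,0.003,0,0,0,-1],[0.005,0,0.003,0,0,0,-1]]

```text
time: 13.28
position: [549.6, -293.1, 407.0]
ee_rot: [0.018, 1.571, -0.017]
force: [3.3, -5.1, -14.5]
finger_gap: 0.106
```

```bash
python3 - <<'E'
from h import *
plan((547.5,-293,262),-1.2)
b=bot.camera("scene")[:,:,::-1].copy();cv2.imwrite("pics/scene6.png",b)
t=bot.camera("top")[:,:,::-1].copy()
for n in("tack_tin","sanding_block","try_square","dial_pointer"):print(n,[(d["conf"],d["pixel"]) for d in bot.boxes_of(n,"top")])
p=[528,-292.8,-.02];c,sn=np.cos(p[2]),np.sin(p[2])
w=lambda x,y,z:np.array([p[0]+c*x-sn*y,p[1]+sn*x+c*y,z])
big=cv2.resize(b[180:280,310:410],None,fx=6,fy=6,interpolation=cv2.INTER_CUBIC)
def L(u,y,n,t): return w(100-u*np.cos(t)+n*np.sin(t),y,110+u*np.sin(t)+n*np.cos(t))
tt=np.radians(45)
P=[(proj("scene",L(u,y,n,tt))-(310,180)+.5)*6 for u,y,n in((0,-80,0),(200,-80,0),(200,80,0))]
cv2.polylines(big,[np.int32(P)],False,(0,255,0),1)
cv2.imwrite("pics/fit6.png",big)
E
```

```text
t 13.275 gp now [ 549.5 -293.   260. ] jaw yaw -1.29 q [-0.68  0.28  1.48  0.    1.38 -0.66] F [  3.3  -5.1 -14.5] gap 0.106
shift [-0.0131  0.0001 -0.0138] turn [-0.0005 -0.0002 -0.0002]
tack_tin [(0.92, [276.1, 285.0])]
sanding_block [(0.86, [455.8, 306.5])]
try_square [(0.63, [198.9, 280.7])]
dial_pointer []
```

View pics/fit6.png

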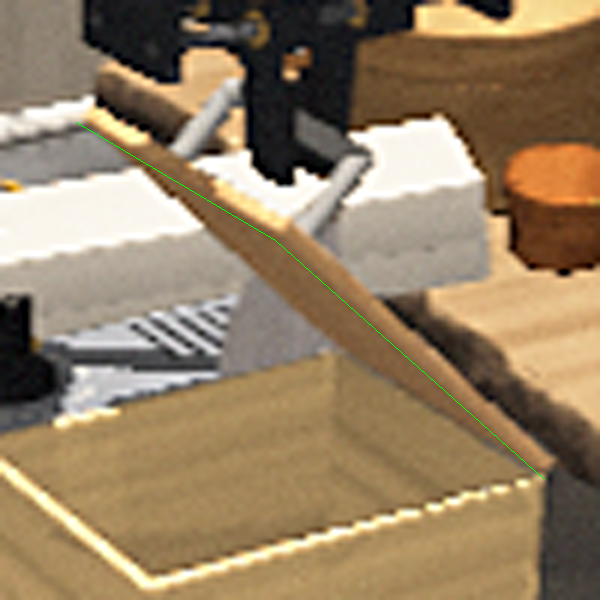

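The lid is steady at about 45° and the loose things are where they started, so I'm handing in.

```bash
python3 -c "
from cell import bot
print(bot.close_job()); s=bot.get_state(); print(s['time'],s['position'],s['force'],s['finger_gap'])"
```

```text
the job is handed in; nothing more can be done
None
the job is handed in; nothing more can be done
```

With the lid shut, I turned the dial about 57° clockwise to the brass marker. Then I raised the lid to 45° by its handle and handed in at about 13.4 s, with the gripper still holding it.

**Last checks:**
- **Dial:** after I let go of it, the top picture showed the pointer tip in line with the nib, about 2 mm off by eye. The arm hid the dial from above once the lid was raised, so I did not measure it again. Nothing went near it after that.
- **Lid:** its underside edge matched the projected 45° outline, within about 1°. Over the last second the pose and grip did not change.
- **Loose things:** tin, block and square were within about 1.5 pixels (3–4 mm) of their first positions, which is about as exact as the detection is.

**Disagreements:**
- The tool still read about 14 N downward at the end, more than the 2–4 N needed to carry the lid. I put this down to a millimetre or so of mismatch in my hinge estimate; easing the pose slightly did not reduce it.
- The fingers read 9–10 mm open on the 12 mm bar, and the pictures showed it securely between them.

The hand-in gave no verdict.

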